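# Hold the sprung scrap-bin lid just short of its balance point

### The job

The bowl of kitchen scraps standing beside the twin bin is about to be emptied into the half of the bin next to it. Lift the sprung lid on the bowl's side until it is a little past its balance point (60 degrees, where it would start to spring open by itself), without letting it fly open to its stop, then ease it back and hold it still just below the balance point, not more than 15 degrees below. Finish while still holding it there with the gripper, and leave the other lid shut and the bowl, soap bottle and jar where they stand.

Things in the scene. Friction and masses are not known exactly. Their poses are not given: they have to be found in the camera images.
- bin: Twin scrap bin, fixed to the counter: two open-topped grey plastic compartments side by side, 160 mm (x) by 318 mm (y) by 130 mm high together. Origin at the centre of its underside; x points from the handle side to the hinge side, y towards the left compartment (seen from the handle side), z up. Compartment centres at y = +80 mm (left) and -80 mm (right); the hinges are at x = +75 mm.
- lid_left: The left (+y of the bin) bin lid: steel plate 155 mm (x) by 150 mm (y), 6 mm thick, 0.9 kg, with a loop handle of 12 mm round bar going on from its front edge in the same plane. Origin on the hinge axis, mid-width; when shut, x points from handle to hinge, z up. The plate runs from x = -1 to -156 mm; the handle's cross bar (along y, 100 mm long) is at x = -205 mm.
- lid_right: The right (-y of the bin) bin lid: steel plate 155 mm (x) by 150 mm (y), 6 mm thick, 0.9 kg, with a loop handle of 12 mm round bar going on from its front edge in the same plane. Origin on the hinge axis, mid-width; when shut, x points from handle to hinge, z up. The plate runs from x = -1 to -156 mm; the handle's cross bar (along y, 100 mm long) is at x = -205 mm.
- left_pivot (a point): Middle of the left lid's hinge axis, fixed on the bin, 134 mm above the counter. The axis runs along the bin's y.
- right_pivot (a point): Middle of the right lid's hinge axis, fixed on the bin, 134 mm above the counter. The axis runs along the bin's y.
- left_handle (a point): Middle of the cross bar of the left lid's loop handle (12 mm round bar, 100 mm long, parallel to the hinge and 205 mm from it; 43 mm clear between bar and plate edge, 94 mm between the loop's two arms; 134 mm above the counter when shut). Moves with the lid.
- right_handle (a point): Middle of the cross bar of the right lid's loop handle (12 mm round bar, 100 mm long, parallel to the hinge and 205 mm from it; 43 mm clear between bar and plate edge, 94 mm between the loop's two arms; 134 mm above the counter when shut). Moves with the lid.
- hinge_left (a joint): Opening angle of the left lid: 0 shut (level), grows as the handle edge rises towards the hinge side; open stop at 1.75. Balance point at 1.05 rad (60 degrees): below it the lid falls shut, above it the spring throws it open; no friction holds it anywhere. Lifting the handle takes about 1.5 N from shut, falling to nothing at the balance point.
- hinge_right (a joint): Opening angle of the right lid: 0 shut (level), grows as the handle edge rises towards the hinge side; open stop at 1.75. Balance point at 1.05 rad (60 degrees): below it the lid falls shut, above it the spring throws it open; no friction holds it anywhere. Lifting the handle takes about 1.5 N from shut, falling to nothing at the balance point.
- bowl: Loose round steel bowl, rim 140 mm across, 60 mm high, with round scraps fixed in it up to 74 mm above its foot. Stands at the left or the right end of the bin, about 260 to 300 mm from the bin's middle, and so tells which lid to lift. Origin at the centre of its underside, z up.
- soap: Loose white pump soap bottle, 64 mm across, 183 mm high, at the other end of the bin. Origin at the centre of its underside.
- jar: Loose closed glass jar, 64 mm across, 90 mm high, behind the bin. Origin at the centre of its underside.
Things that resemble listed ones, but are neither listed nor needed, are in the scene too. There is more than one size of the bowl; the one meant has the size given above.

How it is judged:
On the way:
1. the lid on the bowl's side is raised past its balance point (above 1.08 rad) (((y of bowl in the frame of bin above 0 m and value of joint hinge_left above 1.08 rad) or (y of bowl in the frame of bin below 0 m and value of joint hinge_right above 1.08 rad))), for 0.1 s.
At the end, for the whole second after the job is handed in: The lid on the bowl's side stands still (under 0.1 rad/s) between 0.785 and 1.04 rad (45 to just under 60 degrees), held by the gripper's fingers (contact over 0.02 N); the other lid is shut (under 0.05 rad) (((y of bowl in the frame of bin above 0 m and value of joint hinge_left between 0.785 and 1.04 rad and velocity of joint hinge_left between -0.1 and 0.1 rad/s and contact force between the fingers and lid_left above 0.02 N and value of joint hinge_right below 0.05 rad) or (y of bowl in the frame of bin below 0 m and value of joint hinge_right between 0.785 and 1.04 rad and velocity of joint hinge_right between -0.1 and 0.1 rad/s and contact force between the fingers and lid_right above 0.02 N and value of joint hinge_left below 0.05 rad))); the arm keeps its last pose, push and grip.
It fails at once if the lid on the bowl's side flies open to its stop (above 1.65 rad) ((y of bowl in the frame of bin above 0 m and value of joint hinge_left above 1.65 rad) or (y of bowl in the frame of bin below 0 m and value of joint hinge_right above 1.65 rad)).
It fails at once if the other lid is lifted (above 0.15 rad) ((y of bowl in the frame of bin above 0 m and value of joint hinge_right above 0.15 rad) or (y of bowl in the frame of bin below 0 m and value of joint hinge_left above 0.15 rad)).
It fails at once if the bowl is moved by more than 20 mm or tipped (distance of bowl from where it was at the start of the episode above 0.02 m or angle between bowl's own z axis and vertical above 0.3 rad).
It fails at once if the soap is moved by more than 20 mm or tipped (distance of soap from where it was at the start of the episode above 0.02 m or angle between soap's own z axis and vertical above 0.3 rad).
It fails at once if the jar is moved by more than 20 mm or tipped (distance of jar from where it was at the start of the episode above 0.02 m or angle between jar's own z axis and vertical above 0.3 rad).
It also fails if it takes over 40 s, if anything falls off the work surface, if the arm or the gripper's body presses on something with over 40 N, if the wrist force passes 120 N, or if a joint passes its speed limit or range.

### The arm

A 7-joint arm with a two-finger parallel gripper is mounted at the origin on the work surface. World frame = base frame: x ahead of the robot, y to its left, z up, the work surface at z = 0. Lengths are in m, angles in rad, forces in N, time in s.
With the tool pointing down it reaches from about 0.4 to 0.85 m from the base axis. Payload 6.9 kg.
Tool frame: the origin (TCP) lies midway between the tips of the shut fingers; the grasp point (between the pads) lies behind it (ctrl.pinch_z is the z of the grasp point in the tool frame, in m); z points along the fingers, y is the line along which they close (so a half turn about z gives the same grasp; the last joint's range is limited). The gripper opens to 85 mm and grips with 20 to 120 N. Pads are 22 mm wide; open, the fingers measure 114 mm over their backs; the gripper's body (76 mm by 85 mm) begins 54 mm behind the grasp point. The pads swing forward as they close: fully open they stand 13 mm farther back than shut.
Start: joints at [-1.163, 0.507, -0.238, 1.5, 0.126, 1.149, -0.155], TCP at [0.186, 0.597, 0.231] pointing down, gripper open.
Joint ranges: [-3.08, 3.08], [-0.24, 2.05], [-1.43, 1.35], [0, 2.5], [-1.52, 4.66], [0.17, 1.96], [-2.89, 2.89]. Speed limits (rad/s): [2.39, 2.39, 3.14, 3.14, 3.14, 3.14, 3.14].

### API

Orientations are given as a unit quaternion [w, x, y, z].
In Python, from station import ctrl, get_state, vision, ticket, models gives the robot as it stands. Calls block until the motion is done:
- ctrl.movep(position, orientation): joint-space move of the TCP to a pose.
- ctrl.movel(position, frame=None, max_speed=0.15): straight line of the TCP; frame=None keeps the orientation; max_speed is the mean speed in m/s.
- ctrl.set_joints(angles): joint-space move.
- ctrl.ungrasp() and ctrl.close_gripper(force=None): open the fingers fully, or close them until they stop; force is the grip in N (None keeps the last).
- ctrl.pause(seconds).
- ctrl.ik(position, orientation): joint angles nearest the present ones, or None.
- get_state(): the state.
- vision.grab_frame(name): name is "scene" or "top" or "wrist"; returns (picture, depth): 420x560x3 uint8, blue, green, red; 420x560 float32, m along the optical axis (not along the pixel's ray), 0 where there is no reading.
- vision.camera_info(name): a dict with "mtx" (3x3 intrinsics, pixels), "R" (3x3) and "t" (3): a world point X has camera coordinates R X + t; the wrist camera has in their place "hand_eye" (4x4, takes a point from camera to tool coordinates, whose origin is the TCP and whose axes are the flange's). Camera axes: x right, y down, z forward; pixel columns grow to the right and rows downward; lengths in m; the calibration is good to about 2 mm. A picture is of the moment at which its call begins: read the wrist's pose just before it. camera_info takes no time and is no camera call.
A pose or a line that the arm cannot do raises ctrl.Unreachable and nothing moves.
- ticket.close_job(): hands the job in; it is judged then, once.
Trained networks look in the newest picture that a camera, given by its name, has taken for a name from the list of things; names that differ only in an ending like _2 or _b are one class to them, and where a whole thing is asked for, a point or a joint stands for the part that bears it (a point fixed in the world has none). Each returns a list of dicts, best first, with "p" (0 to 1); they miss things now and then, are a little off and sometimes report something else, mostly with a low value. They report only what shows in the picture. A call takes as long as a camera call. They do not tell look-alikes from the thing itself.
- models.recognise(camera, target): "point" ([column, row] in pixels, amid what is visible of it).
- models.masks_of(camera, target): "mask" (420x560 bool, what is visible of it) and "point" ([column, row] in pixels, amid what is visible of it).
The state is a dict: "time": time; "qpos": joint angles; "qd": joint speeds; "tau": joint torques, N m; "tcp_pos": TCP position; "eef_rot": TCP orientation; "contact_force": force on the tool from outside, world axes, zero at the start; "wrist_torque": the same for the moment, N m; "width": finger opening in m; "gripper_force": force on a finger pad.
Only numpy, scipy, OpenCV 4.12 (cv2) and the standard library are available. Lean on these libraries where they do the work, as an engineer would, in place of code of your own. Each camera call takes 0.05 s, during which the arm holds its last target. There are 200 camera calls.

## Working session

There is one attempt and no reset: what is moved stays moved. The work goes in short steps, each a Python script; the robot and the scene stay as the last script left them, time stands still between calls to the robot, and variables do not carry over. Pictures are saved under pics/ and viewed, at most 10 in all, crops included, and the job is handed in when it is done.

```bash
ls; mkdir -p pics; python3 - <<'E'
from station import ctrl,get_state,vision,models
import cv2,numpy as np
print(ctrl.pinch_z)
s=get_state();print(s['tcp_pos'],s['eef_rot'],s['time'])
for n in ['scene','top']:
    im,d=vision.grab_frame(n);cv2.imwrite(f'pics/{n}1.png',im);np.save(f'd_{n}.npy',d)
    c=vision.camera_info(n);R,t,K=map(np.array,(c['R'],c['t'],c['mtx']))
    print(n,'cam',-R.T@t)
    for k in ['bin','lid_left','lid_right','left_handle','right_handle','bowl','soap','jar']:
        for r in models.recognise(n,k):
            u,v=r['point'];z=d[int(v),int(u)]
            X=R.T@(np.linalg.inv(K)@[u,v,1]*z-t)
            print(n,k,round(r['p'],2),np.round([u,v]),np.round(X,3))
print(get_state()['time'])
E
```

```text
pics
-0.0187
[0.18626961 0.59608073 0.23043399] [-1.31479198e-04  1.50789839e-01  9.88565460e-01 -8.59623285e-04] 0.0
scene cam [ 1.07762776 -0.07385033  0.77824631]
scene bin 0.94 [298. 219.] [0.646 0.043 0.136]
scene lid_left 0.89 [338. 191.] [0.596 0.136 0.138]
scene lid_right 0.94 [265. 213.] [ 0.624 -0.016  0.136]
scene left_handle 0.81 [337. 190.] [0.592 0.135 0.136]
scene right_handle 0.57 [267. 215.] [ 0.626 -0.013  0.134]
scene bowl 0.96 [136. 166.] [ 0.406 -0.28   0.084]
scene bowl 0.88 [211. 347.] [ 0.833 -0.148  0.049]
scene bowl 0.84 [178. 256.] [ 0.651 -0.196  0.073]
scene bowl 0.67 [300. 219.] [0.649 0.047 0.136]
scene soap 0.56 [421. 182.] [0.583 0.324 0.11 ]
scene jar 0.9 [315. 288.] [0.773 0.052 0.088]
top cam [ 0.50599092 -0.00200402  1.25246881]
top bin 0.92 [265. 219.] [0.596 0.068 0.136]
top lid_left 0.83 [233. 225.] [0.582 0.143 0.136]
top lid_right 0.71 [300. 211.] [ 0.617 -0.015  0.136]
top left_handle 0.63 [235. 222.] [0.59  0.138 0.136]
top left_handle 0.2 [300. 211.] [ 0.615 -0.014  0.139]
top right_handle 0.89 [299. 210.] [ 0.618 -0.012  0.134]
top right_handle 0.2 [269. 160.] [0.746 0.063 0.092]
top bowl 0.63 [410. 310.] [ 0.386 -0.276  0.094]
top bowl 0.59 [374. 202.] [ 0.645 -0.2    0.071]
top bowl 0.56 [349. 133.] [ 0.825 -0.139  0.054]
top bowl 0.26 [301. 209.] [ 0.621 -0.017  0.134]
top soap 0.59 [156. 235.] [0.557 0.325 0.139]
top jar 0.8 [270. 161.] [0.746 0.061 0.087]
top jar 0.7 [232. 226.] [0.579 0.145 0.138]
0.9
```

View pics/scene1.png

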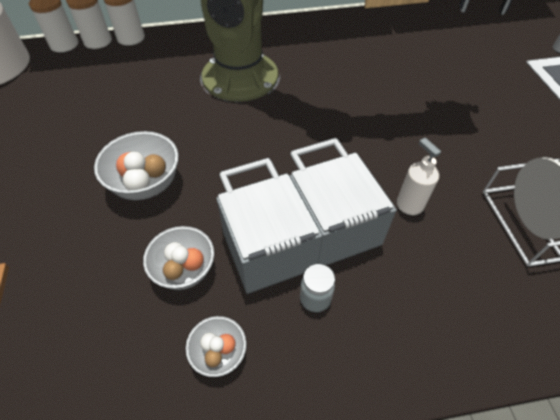

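View pics/top1.png

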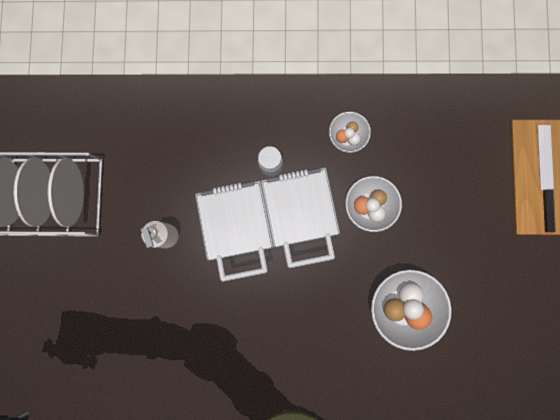

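The scene shows three bowls, all at the bin's right (-y) end: large at scene (136,166) / top (410,310), middle at (178,256) / (374,202) and small at (211,347) / (349,133). The middle one is about 0.27 m from the bin's middle, which fits. I'll check its rim size and locate the right lid from both views.

```bash
python3 - <<'E'
from station import ctrl,get_state,vision,models
import cv2,numpy as np
for n in ['scene','top']:
    im,d=vision.grab_frame(n)
    c=vision.camera_info(n);R,t,K=map(np.array,(c['R'],c['t'],c['mtx']))
    vv,uu=np.mgrid[:420,:560]
    P=(np.stack([uu,vv,np.ones_like(uu)],-1)@np.linalg.inv(K).T*d[...,None]-t)@R
    for r in models.masks_of(n,'bowl')[:4]:
        m=r['mask']; X=P[m]; zt=np.percentile(X[:,2],98)
        rim=X[(X[:,2]>0.04)]
        (cx,cy),rad=cv2.minEnclosingCircle(rim[:,:2].astype(np.float32))
        print(n,'bowl',r['point'],round(r['p'],2),'c',round(cx,3),round(cy,3),'dia',round(2*rad,3),'ztop',round(zt,3))
    Lid=(P[...,2]>0.128)&(P[...,2]<0.146)
    for k in ['lid_left','lid_right']:
        ms=models.masks_of(n,k)
        if not ms: print(n,k,'none');continue
        m=cv2.dilate(ms[0]['mask'].astype(np.uint8),np.ones((3,3)))>0
        X=P[m&Lid]; 
        b=cv2.minAreaRect(X[:,:2].astype(np.float32))
        print(n,k,len(X),'rect',np.round(b[0],3),np.round(b[1],3),round(b[2],1),'z',np.round(np.median(X[:,2]),4))
        # principal: long side dir
        box=cv2.boxPoints(b); e=box[1]-box[0]; f=box[2]-box[1]
        a=e if np.linalg.norm(e)>np.linalg.norm(f) else f
        a=a/np.linalg.norm(a); a*=np.sign(a[0]); y=np.array([-a[1],a[0]])
        q=X[:,:2]@a; print('  yaw',np.degrees(np.arctan2(a[1],a[0])))
        h=X[q<q.min()+0.014]; s=h[:,:2]@y
        print('  bar xy',np.round(a*(q.min()+.006)+y*(s.min()+s.max())/2,4),'len',round(np.ptp(s),3),'z',np.round(np.median(h[:,2]),4),'xlen',round(np.ptp(q),3))
    if n=='top': cv2.imwrite('pics/crop.png',cv2.resize(im[100:360,190:460],None,fx=2.2,fy=2.2,interpolation=cv2.INTER_CUBIC))
E
```

```text
scene bowl [213.2, 343.5] 0.88 c 0.927 -0.11 dia 0.309 ztop 0.054
scene bowl [179.0, 256.4] 0.58 c 0.826 -0.142 dia 0.522 ztop 0.071
scene bowl [135.3, 166.1] 0.57 c 0.685 -0.192 dia 0.82 ztop 0.096
scene lid_left 5329 rect [0.568 0.139] [0.221 0.156] 11.7 z 0.1365
  yaw 11.749976
  bar xy [0.4662 0.1164] len 0.111 z 0.1377 xlen 0.221
scene lid_right 5999 rect [ 0.601 -0.018] [0.22  0.156] 12.4 z 0.1365
  yaw 12.413295
  bar xy [ 0.4993 -0.0404] len 0.11 z 0.1377 xlen 0.22
top bowl [373.4, 201.7] 0.91 c 0.595 -0.129 dia 0.31 ztop 0.073
top bowl [409.0, 309.9] 0.74 c 0.425 -0.185 dia 0.401 ztop 0.098
top bowl [349.2, 133.1] 0.72 c 0.692 -0.084 dia 0.408 ztop 0.056
top bowl [297.7, 210.1] 0.72 c 0.605 -0.02 dia 0.243 ztop 0.144
top lid_left 4888 rect [0.569 0.138] [0.22  0.158] 11.8 z 0.1377
  yaw 11.835514
  bar xy [0.4678 0.116 ] len 0.111 z 0.1393 xlen 0.22
top lid_right 4901 rect [ 0.602 -0.019] [0.22  0.157] 12.1 z 0.1379
  yaw 12.106324
  bar xy [ 0.5004 -0.0403] len 0.112 z 0.139 xlen 0.22
```

View pics/crop.png

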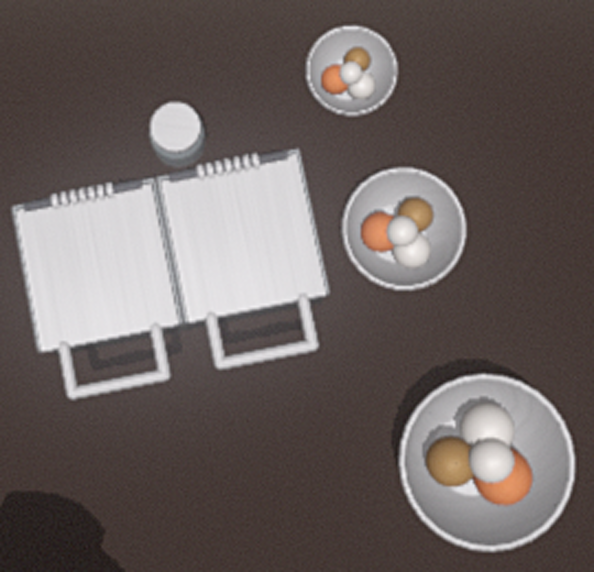

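The scraps of the middle bowl top out at 73 mm (crop at (403,228)). The large one reaches 97 mm and the small one 55 mm, so the middle bowl is the one meant and the right lid is the one to lift.

With a vertical tool, the open fingers (114 mm over their backs) would hit the plate across the 43 mm gap. I'll tilt the tool towards the hinge instead and check reach along the arc.

```bash
cat > h.py <<'E'
from station import ctrl,get_state,vision,models
import numpy as np
from scipy.spatial.transform import Rotation as Ro
yaw=np.radians(12.1); A=np.array([np.cos(yaw),np.sin(yaw),0]); Z=np.array([0,0,1.])
BAR=np.array([.4998,-.0403,.1335]); H=BAR+.205*A
def pose(th,beta,sgn=1,back=0,r=.205):
    b=np.radians(beta); z=np.sin(b)*A-np.cos(b)*Z; y=sgn*(np.cos(b)*A+np.sin(b)*Z)
    q=Ro.from_matrix(np.c_[np.cross(y,z),y,z]).as_quat()[[3,0,1,2]]
    p=H-r*np.cos(th)*A+r*np.sin(th)*Z
    return p-z*(ctrl.pinch_z+back),q
E
python3 - <<'E'
from h import *
for beta in (30,40,50):
  for s in (1,-1):
    for th,bk in ((0,.12),(0,0),(.5,0),(.9,0),(1.15,0)):
        q=ctrl.ik(*pose(th,beta,s,bk)); print(beta,s,th,bk,None if q is None else np.round(q,2))
E
```

```text
30 1 0 0.12 [-0.61  0.1   0.93  2.37 -0.96  0.4   1.35]
30 1 0 0 [ 0.75  0.45 -0.83  2.41  2.07  0.22 -1.76]
30 1 0.5 0 [ 0.07  0.19  0.07  2.22 -0.68  0.29  0.96]
30 1 0.9 0 [-0.29  0.2   0.46  2.02 -0.56  0.51  0.78]
30 1 1.15 0 [-0.38  0.25  0.56  1.89 -0.55  0.61  0.73]
30 -1 0 0.12 [-0.79  0.14  1.16  2.37 -1.04  0.46 -1.69]
30 -1 0 0 [ 0.73  0.44 -0.8   2.41  2.11  0.2   1.34]
30 -1 0.5 0 [-0.72  0.37  1.15  2.23 -1.23  0.64 -1.61]
30 -1 0.9 0 [-0.77  0.35  1.16  2.02 -0.95  0.7  -1.97]
30 -1 1.15 0 [-0.75  0.4   1.15  1.89 -0.92  0.79 -2.07]
40 1 0 0.12 None
40 1 0 0 None
40 1 0.5 0 [ 1.1   0.36 -1.21  2.36  1.86  0.19 -1.55]
40 1 0.9 0 [ 0.16  0.15 -0.04  2.17 -0.94  0.26  1.19]
40 1 1.15 0 [ 0.01  0.18  0.09  2.04 -0.73  0.32  0.94]
40 -1 0 0.12 None
40 -1 0 0 None
40 -1 0.5 0 [ 1.1   0.36 -1.21  2.36  1.86  0.19  1.59]
40 -1 0.9 0 [-0.64  0.24  0.95  2.17 -1.3   0.49 -1.61]
40 -1 1.15 0 [-0.76  0.35  1.15  2.05 -1.25  0.65 -1.72]
50 1 0 0.12 None
50 1 0 0 None
50 1 0.5 0 None
50 1 0.9 0 [ 0.7   0.19 -0.64  2.31  3.88  0.21  2.69]
50 1 1.15 0 [ 0.33  0.18 -0.24  2.19  4.4   0.21  2.12]
50 -1 0 0.12 None
50 -1 0 0 None
50 -1 0.5 0 None
50 -1 0.9 0 [ 0.86  0.22 -0.83  2.31  3.64  0.18 -0.21]
50 -1 1.15 0 [ 0.33  0.18 -0.24  2.19  4.4   0.21 -1.03]
```

```bash
cat >> h.py <<'E'
BETA=26
E
python3 - <<'E'
from h import *
import cv2
s=get_state(); p=np.array(s['tcp_pos']); p[2]=.36
ctrl.movel(p,max_speed=.25)
for sg in (1,-1):
    for bk in (.2,.09,0): 
        q=ctrl.ik(*pose(0,BETA,sg,bk)); print(sg,bk,None if q is None else np.round(q,2))
pp,qq=pose(0,BETA,1,.09)
ctrl.movep(pp,qq)
s=get_state();print(s['time'],s['tcp_pos']-pp,np.round(s['qpos'],2),np.round(s['contact_force'],2))
im,d=vision.grab_frame('wrist');cv2.imwrite('pics/w1.png',im)
print(models.recognise('wrist','right_handle'))
# from the wrist depth: find the bar
c=vision.camera_info('wrist');K=np.array(c['mtx']);T=np.array(c['hand_eye'])
vv,uu=np.mgrid[:420,:560]
P=np.stack([uu,vv,np.ones_like(uu)],-1)@np.linalg.inv(K).T*d[...,None]
P=P@T[:3,:3].T+T[:3,3]
w=np.array(s['eef_rot']);R=Ro.from_quat(w[[1,2,3,0]]).as_matrix()
P=P@R.T+s['tcp_pos']
L=P-BAR; Y=np.cross(Z,A); a=L@A; y=L@Y; z=L[...,2]
m=(d>0)&(abs(a)<.03)&(abs(y)<.035)&(abs(z)<.03)
print('bar pts',m.sum(), 'a',np.percentile(a[m],[2,50,98]).round(4),'z',np.percentile(z[m],[2,50,98]).round(4))
m=(d>0)&(abs(a)<.012)&(abs(y)<.08)&(abs(z)<.03)
print('y ext',np.percentile(y[m],[.5,99.5]).round(4))
for y0,y1 in((-.035,-.01),(.01,.035)):
    k=m&(y>y0)&(y<y1)&(z>-.005); print('a',np.mean(a[k]).round(4))
E
```

```text
1 0.2 [-0.86 -0.18  0.92  2.21  0.02  0.6   0.28]
1 0.09 [-0.19  0.16  0.43  2.32 -0.77  0.36  1.11]
1 0 [ 0.73  0.44 -0.83  2.35  1.46  0.22 -1.17]
-1 0.2 [ 0.94 -0.08 -0.64  2.19 -0.44  0.66 -2.33]
-1 0.09 [-0.73  0.29  1.16  2.32 -1.11  0.57 -1.64]
-1 0 [ 0.85  0.51 -1.03  2.35  1.48  0.34  1.95]
4.5167 [4.86893899e-04 8.12716322e-04 8.79401322e-05] [-0.19  0.16  0.43  2.32 -0.77  0.36  1.11] [-0.05 -0.02 -0.62]
[{'point': [404.0, 195.6], 'p': 0.64}, {'point': [379.8, 141.8], 'p': 0.53}]
bar pts 2182 a [-0.0087 -0.0051  0.0019] z [-0.0005  0.0058  0.0076]
y ext [-0.0524  0.0567]
a -0.0046
a -0.0045
```

View pics/w1.png

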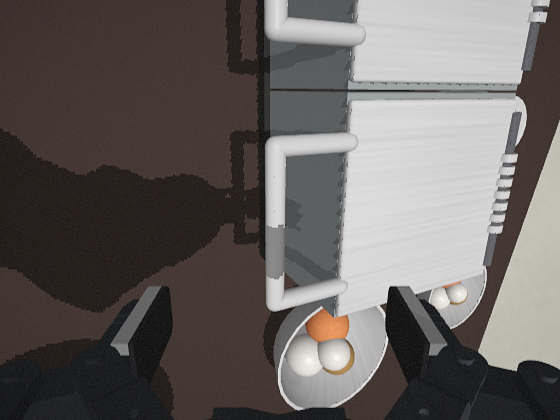

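The wrist view shows the right lid's bar at column 277, midway between the fingers at columns 150 and 405. The left finger is outside the loop and the right one is above the plate edge. The bar is about 2 mm nearer than first measured, so I'll adjust, advance and close.

```bash
sed -i 's/^BAR=.*/BAR=np.array([.4998,-.0403,.1335])-.002*A/; s/^BAR/BAR/' h.py; sed -i 's/; H=BAR+.205\*A//' h.py; sed -i 's/^BAR=.*/&; H=BAR+.205*A/' h.py; grep BAR h.py
python3 - <<'E'
from h import *
import cv2
pp,qq=pose(0,BETA,1,0)
ctrl.movel(pp,max_speed=.06)
s=get_state();print(s['time'],np.round(s['contact_force'],2),s['qpos'].round(2) if hasattr(s['qpos'],'round') else s['qpos'])
f0=np.linalg.norm(s['contact_force'])
if f0<5:
    ctrl.close_gripper(20)
    s=get_state();print(s['time'],np.round(s['contact_force'],2),s['width'],s['gripper_force'],(np.array(s['tcp_pos'])-pp).round(4))
im,d=vision.grab_frame('wrist');cv2.imwrite('pics/w2.png',im)
E
```

```text
BAR=np.array([.4998,-.0403,.1335])-.002*A; H=BAR+.205*ATraceback (most recent call last):
  File "<stdin>", line 4, in <module>
station.Unreachable: the arm cannot follow that straight line within its joint ranges
```

```bash
cat > g.py <<'E'
from h import *
import cv2
try:
    for bk in (.17,.14,.12):
        try: ctrl.movel(pose(0,BETA,1,bk)[0],max_speed=.15);print('up',bk);break
        except Exception as e: print(bk,e)
    for bk in (.15,.12,.09):
        q=ctrl.ik(*pose(0,BETA,-1,bk));print(bk,None if q is None else np.round(q,2))
    ctrl.movep(*pose(0,BETA,-1,.10))
    print(get_state()['time'],np.round(get_state()['qpos'],2))
    pp,qq=pose(0,BETA,-1,0)
    ctrl.movel(pp,max_speed=.06)
    s=get_state();print(s['time'],np.round(s['contact_force'],2),np.round(s['qpos'],2))
    if np.linalg.norm(s['contact_force'])<5:
        ctrl.close_gripper(20)
        s=get_state();print(s['time'],np.round(s['contact_force'],2),s['width'],s['gripper_force'],(np.array(s['tcp_pos'])-pp).round(4))
finally:
    im,d=vision.grab_frame('wrist');cv2.imwrite('pics/w2.png',im)
E
python3 g.py
```

```text
up 0.17
0.15 [-0.4   0.01  0.62  2.27 -0.42  0.48 -2.38]
0.12 [-0.8   0.16  1.14  2.3  -0.82  0.51 -1.94]
0.09 [ 1.15  0.28 -1.22  2.31  0.55  0.32  2.87]
7.2833 [-0.82  0.31  1.3   2.32 -1.1   0.64 -1.63]Traceback (most recent call last):
  File "g.py", line 12, in <module>
    ctrl.movel(pp,max_speed=.06)
    ~~~~~~~~~~^^^^^^^^^^^^^^^^^^
station.Unreachable: the arm cannot follow that straight line within its joint ranges
```

View pics/w2.png

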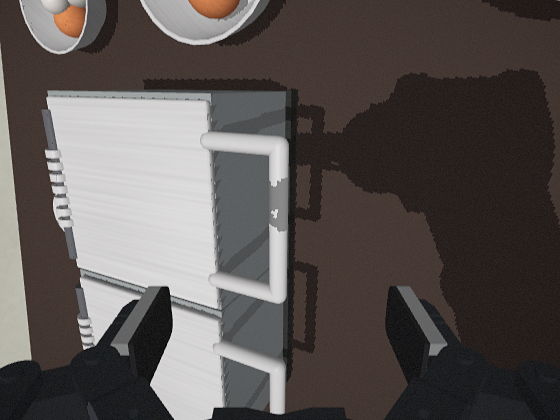

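```bash
python3 - <<'E'
from h import *
for b in (18,22,26):
  for s in (-1,1):
    for bk in (.1,.06,.03,0):
        q=ctrl.ik(*pose(0,b,s,bk)); print(b,s,bk,None if q is None else np.round(q,2))
E
```

```text
18 -1 0.1 [-0.81  0.37  1.27  2.17 -0.84  0.75 -1.94]
18 -1 0.06 [-0.73  0.49  1.24  2.21 -1.03  0.77 -1.74]
18 -1 0.03 [-0.66  0.53  1.14  2.23 -1.13  0.72 -1.66]
18 -1 0 [-0.58  0.55  1.01  2.25 -1.23  0.66 -1.59]
18 1 0.1 [ 0.65  0.19 -0.63  2.16  0.07  0.52  0.21]
18 1 0.06 [ 0.46  0.25 -0.43  2.2   0.06  0.41  0.21]
18 1 0.03 [ 0.44  0.31 -0.44  2.22  0.16  0.33  0.11]
18 1 0 [ 0.42  0.38 -0.44  2.24  0.32  0.26 -0.05]
22 -1 0.1 [-0.82  0.35  1.3   2.24 -0.96  0.69 -1.8 ]
22 -1 0.06 [-0.7   0.44  1.19  2.28 -1.15  0.68 -1.62]
22 -1 0.03 [-0.61  0.47  1.06  2.3  -1.26  0.64 -1.52]
22 -1 0 [-0.51  0.5   0.91  2.31 -1.38  0.58 -1.43]
22 1 0.1 [ 0.69  0.16 -0.63  2.23 -0.04  0.41  0.33]
22 1 0.06 [ 0.64  0.25 -0.63  2.26  0.17  0.3   0.11]
22 1 0.03 [ 0.46  0.3  -0.43  2.28  0.1   0.21  0.18]
22 1 0 [ 0.58  0.4  -0.63  2.3   0.81  0.2  -0.53]
26 -1 0.1 [-0.82  0.31  1.3   2.32 -1.1   0.64 -1.63]
26 -1 0.06 [-0.65  0.38  1.11  2.34 -1.29  0.6  -1.46]
26 -1 0.03 [-0.54  0.43  0.96  2.36 -1.44  0.57 -1.34]
26 -1 0 [ 0.95  0.59 -1.23  2.35  1.49  0.49  1.93]
26 1 0.1 [ 0.9   0.16 -0.82  2.3  -0.06  0.3   0.37]
26 1 0.06 [ 0.67  0.24 -0.63  2.33  0.07  0.18  0.23]
26 1 0.03 [ 0.78  0.36 -0.83  2.34  1.    0.18 -0.71]
26 1 0 [ 0.73  0.44 -0.83  2.35  1.47  0.22 -1.18]
```

```bash
sed -i 's/BETA=26/BETA=22/' h.py; cat > g.py <<'E'
from h import *
import cv2
try:
    for bk in (.1,.07,.05,.03,.015,0):
        pp,qq=pose(0,BETA,-1,bk)
        q=ctrl.ik(pp,qq)
        assert q is not None and np.abs(np.array(q)-get_state()['qpos']).max()<.45,(bk,q)
        ctrl.movep(pp,qq); s=get_state(); f=np.linalg.norm(s['contact_force'])
        print(bk,round(s['time'],2),round(f,2)); assert f<6
    ctrl.close_gripper(20)
    s=get_state();print(s['time'],np.round(s['contact_force'],2),s['width'],s['gripper_force'],(np.array(s['tcp_pos'])-pp).round(4),np.round(s['qpos'],2))
finally:
    im,d=vision.grab_frame('wrist');cv2.imwrite('pics/w3.png',im)
E
python3 g.py
```

```text
0.1 7.62 0.75
0.07 7.88 1.0
0.05 8.13 0.81
0.03 8.38 0.88
0.015 8.63 0.93
0 8.88 0.83
9.5417 [-0.07  0.21  1.69] 0.0113111962395961 20.377009212970734 [0.0001 0.     0.0001] [-0.53  0.52  0.95  2.31 -1.39  0.6  -1.42]
```

View pics/w3.png

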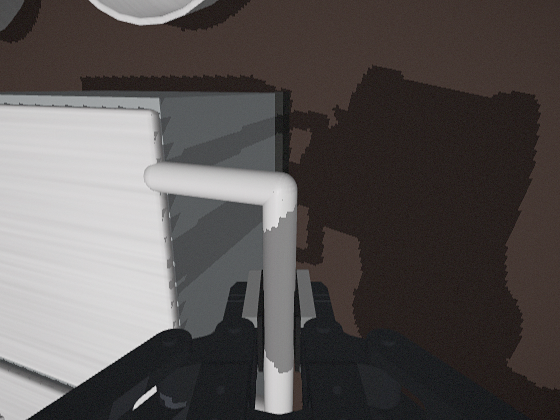

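The bar (column 280) is between the pads at 11.3 mm, with almost no side force. Next I'll lift along the arc to about 1.15 rad and stop if the force climbs.

```bash
cat > lift.py <<'E'
from h import *
import sys
def go(ths,v=.12):
    for th in ths:
        pp,qq=pose(th,BETA,-1,0)
        try: ctrl.movel(pp,max_speed=v)
        except ctrl.Unreachable:
            q=ctrl.ik(pp,qq); print('movep',None if q is None else np.round(q,2))
            if q is None or np.abs(np.array(q)-get_state()['qpos']).max()>.3: raise
            ctrl.movep(pp,qq)
        s=get_state(); f=np.array(s['contact_force'])
        print(round(th,2),round(s['time'],2),f.round(1),'w',round(s['width'],4),(np.array(s['tcp_pos'])-pp).round(4))
        if np.linalg.norm(f)>25: print('STOP'); break
E
python3 - <<'E'
from lift import *
go(np.arange(.12,1.0,.12))
print(np.round(get_state()['qpos'],2))
E
```

```text
0.12 9.95 [ 0.3 -0.9 -1.6] w 0.0112 [-0.0002 -0.0001 -0.0002]
0.24 10.31 [-2.8 -1.4 -1.1] w 0.0116 [-0.0009 -0.0002 -0.0007]
0.36 10.67 [-7.4 -3.6  0.9] w 0.0113 [-0.0017 -0.0004 -0.001 ]
0.48 11.03 [-12.1  -3.5   4.3] w 0.0107 [-0.0023 -0.0006 -0.0012]
0.6 11.38 [-14.5  -1.4   8.5] w 0.0109 [-0.0021 -0.0006 -0.0009]
0.72 11.74 [-13.   -1.8   9.1] w 0.0112 [-0.0012 -0.0005 -0.0003]
0.84 12.1 [-8.6 -0.7  8.1] w 0.0112 [-0.0001 -0.0004  0.0002]
0.96 12.46 [-3.9 -0.8  4.5] w 0.0112 [ 0.0005 -0.0003  0.0001]
[-0.78  0.46  1.26  1.87 -0.84  0.94 -2.1 ]
```

```bash
cat >> lift.py <<'E'
def angle(n,tag=None):
    import cv2
    im,d=vision.grab_frame(n)
    if tag: cv2.imwrite(f'pics/{tag}.png',im)
    c=vision.camera_info(n);R,t,K=map(np.array,(c['R'],c['t'],c['mtx']))
    vv,uu=np.mgrid[:420,:560]
    P=(np.stack([uu,vv,np.ones_like(uu)],-1)@np.linalg.inv(K).T*d[...,None]-t)@R
    ms=models.masks_of(n,'lid_right')
    for r in ms[:1]:
        L=P[r['mask']&(d>0)]-H; a=L@A; y=L@np.cross(Z,A); z=L[:,2]
        k=(abs(y)<.07)&(z>.02)&(z<.135)&(a<.02)&(a>-.16)
        if k.sum()>100:
            p=np.polyfit(z[k],a[k],1); print(n,round(r['p'],2),k.sum(),'angle',np.arctan2(1,-p[0]).round(3),'off',p[1].round(4))
E
python3 - <<'E'
from lift import *
go((1.06,1.16),.08)
ctrl.pause(.3)
angle('top');angle('scene','s2')
s=get_state();print(s['time'],np.round(s['contact_force'],1),s['width'])
E
```

```text
1.06 12.87 [-1.9 -2.9  2.2] w 0.011 [ 0.     -0.0004 -0.0002]
1.16 13.28 [-0.2 -2.9  2.4] w 0.0108 [ 0.0001 -0.0004 -0.    ]
top 0.72 738 angle 1.155 off 0.0066
scene 0.58 4916 angle 1.158 off 0.0038
13.775 [ 0.6 -5.2  1.3] 0.01088897936401583
```

View pics/s2.png

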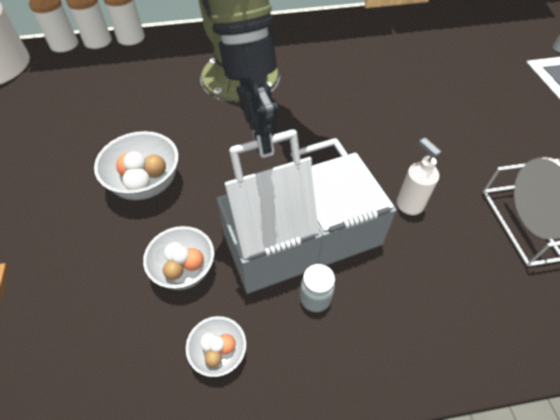

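The scene shows the right lid raised and held at the bar (265,145), with the left lid shut and the bowl (178,256), soap and jar unmoved. Both views measure about 1.156 rad. Next I'll ease it back to 0.92 rad.

```bash
python3 - <<'E'
from lift import *
from station import ticket
go((1.08,1.0,.92),.06)
ctrl.pause(.5)
angle('top');angle('scene','s3')
s=get_state();print(s['time'],np.round(s['contact_force'],1),s['width'],s['gripper_force'],np.abs(s['qd']).max())
E
```

```text
1.08 14.2 [ 0.1 -5.2  1.9] w 0.0109 [ 0.0001 -0.0002  0.0002]
1.0 14.62 [ 0.2 -4.6  1.5] w 0.0111 [-0.0001 -0.0001 -0.    ]
0.92 15.05 [-0.3 -3.6  1. ] w 0.011 [-0.0001  0.0001 -0.0001]
top 0.59 1909 angle 0.913 off 0.0079
scene 0.95 5734 angle 0.92 off 0.0042
15.75 [-1.  -4.1  3.6] 0.010973760030881234 21.117053031921387 0.0025614357719088024
```

View pics/s3.png

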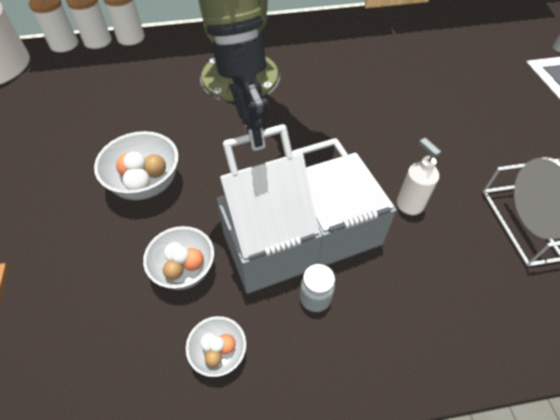

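The right lid is held at its bar (258,135) at about 0.92 rad and is still. Everything else is in place, so I'm handing in.

```bash
python3 -c "
from station import ticket
print(ticket.close_job())"
```

```text
the job is handed in; nothing more can be done
None
```

I lifted the right lid (the bowl's side) to about 1.16 rad, eased it back, and handed in with the gripper holding it still at about 0.92 rad; the last picture showed the left lid shut and the bowl, soap and jar in place, but no verdict came back.

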